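Find and hold down the rocking tub lid

ROBOT

A 6-joint arm with a two-finger parallel gripper is mounted at the origin on the work surface. World frame = base frame: x ahead of the robot, y to its left, z up, the work surface at z = 0. Lengths are in mm, angles in rad, forces in N, time in s.
With the tool pointing down it reaches from about 350 to 875 mm from the base axis. Payload 4.2 kg.
Tool frame: the origin (TCP) lies at the very end of the fingers, on their centre line; the grasp point (between the pads) lies arm.grip_depth behind it (arm.grip_depth is the distance from the TCP to the grasp point, in mm); x points along the fingers, y is the direction in which the jaws open and shut, and the axes are right-handed (so a half turn about x gives the same grasp; the last joint's range is limited). The gripper opens to 85 mm and grips with 20 to 120 N. Pads are 22 mm wide; open, the fingers measure 114 mm over their backs; the gripper's body (76 mm by 85 mm) begins 54 mm behind the grasp point. The pads swing forward as they close: fully open they stand 13 mm farther back than shut.
Start: joints at [1.408, 0.385, 0.008, 0, -1.194, -0.259], TCP at [255.844, 570.213, 191.412] pointing down, gripper open.
Joint ranges: [-3.14, 3.14], [-1.21, 2.06], [-1.07, 1.41], [-3.16, 2.05], [-2.99, -0.16], [-3.1, 3.1]. Speed limits (rad/s): [2.79, 2.79, 3.14, 3.14, 3.14, 3.14].

INTERFACE

Orientations are given as a unit quaternion [x, y, z, w].
In Python, from bench import arm, get_image, models gives the robot as it stands.
- The arm moves only by the tool arm_command, never from a script. Its argument "rows" is a list of rows, each an object of numbers: "dx", "dy", "dz": the shift along the tool's x, y, z in m; "wx", "wy", "wz": the turn, a rotation vector about the tool's x, y, z in degrees; "gripper": the closure, from -1 (fully open) to 1 (shut). A call has exactly 8 rows; each row is the pose to reach, as a shift and turn from the pose measured when the call began, along the tool's axes at that moment; what a row does not reach only later rows make up. A row lasts 1/10 s, in which the tool goes at most 50 mm and 8.59 degrees, less where a joint would pass 70% of its speed; a pose out of reach is approached as far as the arm can. A call with a gripper value outside its range is refused whole. The fingers move at their own pace and stop on an object; the grip force is fixed at half the most. Time passes only in rows, so rows that repeat a pose let the fingers close, or fill a call up. It gives the time, the measured TCP pose, the force and the opening at its end, in the units of the state.
- arm.read_state(): the state, without advancing time (a new reading comes with each control period).
- get_image(name): name is "side" or "top" or "wrist"; returns a dict with "img" (480x640x3 uint8, red, green, blue), "K" (3x3 intrinsics, pixels), "k1" (the pictures are not rectified: a ray, as slopes to the right and down, at radius r is drawn at 1 + k1 r^2 times it, then the intrinsics apply), "rvec" (rotation vector, rad) and "tvec" (3), from world to camera coordinates, as OpenCV has them; the wrist camera has in their place "T_tool_cam" (4x4, takes a point from camera to tool coordinates, whose origin is the TCP and whose axes are the tool frame's). Camera axes: x right, y down, z forward; pixel columns grow to the right and rows downward; lengths in mm; the calibration is good to about 2 mm. A picture is of the moment at which its call begins: read the wrist's pose just before it. There is no depth.
- arm.job_done(): hands the job in, once; it reports no verdict.
Trained networks look in the newest picture that a camera, given by its name, has taken for a name from the list of things; names that differ only in an ending like _2 or _b are one class to them, and where a whole thing is asked for, a point or a joint stands for the part that bears it (a point fixed in the world has none). Each returns a list of dicts, best first, with "conf" (0 to 1); they miss things now and then, are a little off and sometimes report something else, mostly with a low value. They report only what shows in the picture. A call takes as long as a camera call. They do not tell look-alikes from the thing itself.
- models.cut_out(camera, query): "mask" (480x640 bool, what is visible of it) and "extent" ([left, top, right, bottom] in pixels, round what is visible of it).
The state is a dict: "clock": time; "joints": joint angles; "joint_vel": joint speeds; "joint_efforts": joint torques, N m; "position": TCP position; "ee_rot": TCP orientation; "contact_force": force on the tool from outside, world axes, zero at the start; "wrist_torque": the same for the moment, N m; "gripper_width": finger opening in mm.
Only numpy, scipy, OpenCV 4.12 (cv2) and the standard library are available. Lean on these libraries where they do the work, as an engineer would, in place of code of your own. Each camera call takes 0.05 s, during which the arm holds its last target.

TASK

One of the five lids on these tubs has lost its snap: it looks like the others but rocks when you press near its edge. Try the lids with a fingertip to find it, then press that lid down level and fully home on its tub and keep holding it down so that I can tape it; finish while still holding it. Only touch and press: do not lift, tip or shift any tub, and leave the other things on the counter alone.

Things in the scene. Friction and masses are not known exactly. Their poses are not given: they have to be found in the camera images.
- tub_a: Filled brown card tub standing loose on the pan, 0.3 to 0.7 kg; 89 mm across its base, 108 mm at the rim; the tubs differ in depth (55 to 110 mm). Origin: centre of its underside; z up. On one of the five tubs the lid is sprung: it stands level, 6 mm too high; pressed in its middle it yields from 4 N, lies home on the rim at 7 N and stops hard there, and rises when let go (10 to 20 N holds it).
- lid_a_top (a point): Centre of the flat top of tub_a's white press-on lid, where it is now; z: the lid's upward normal. The five lids look alike: 116 mm across, 12 mm skirt, flat to 53 mm from the centre, then a 1.5 mm bead. Four do not give. The loose one, pressed with 2 to 4 N 35 mm from its centre, tips about 0.1 rad until that edge meets the rim (3 to 4 mm down at the finger) and springs level again.
- tub_b: Filled brown card tub standing loose on the pan, 0.3 to 0.7 kg; 89 mm across its base, 108 mm at the rim; the tubs differ in depth (55 to 110 mm). Origin: centre of its underside; z up. On one of the five tubs the lid is sprung: it stands level, 6 mm too high; pressed in its middle it yields from 4 N, lies home on the rim at 7 N and stops hard there, and rises when let go (10 to 20 N holds it).
- lid_b_top (a point): Centre of the flat top of tub_b's white press-on lid, where it is now; z: the lid's upward normal. The five lids look alike: 116 mm across, 12 mm skirt, flat to 53 mm from the centre, then a 1.5 mm bead. Four do not give. The loose one, pressed with 2 to 4 N 35 mm from its centre, tips about 0.1 rad until that edge meets the rim (3 to 4 mm down at the finger) and springs level again.
- tub_c: Filled brown card tub standing loose on the pan, 0.3 to 0.7 kg; 89 mm across its base, 108 mm at the rim; the tubs differ in depth (55 to 110 mm). Origin: centre of its underside; z up. On one of the five tubs the lid is sprung: it stands level, 6 mm too high; pressed in its middle it yields from 4 N, lies home on the rim at 7 N and stops hard there, and rises when let go (10 to 20 N holds it).
- lid_c_top (a point): Centre of the flat top of tub_c's white press-on lid, where it is now; z: the lid's upward normal. The five lids look alike: 116 mm across, 12 mm skirt, flat to 53 mm from the centre, then a 1.5 mm bead. Four do not give. The loose one, pressed with 2 to 4 N 35 mm from its centre, tips about 0.1 rad until that edge meets the rim (3 to 4 mm down at the finger) and springs level again.
- tub_d: Filled brown card tub standing loose on the pan, 0.3 to 0.7 kg; 89 mm across its base, 108 mm at the rim; the tubs differ in depth (55 to 110 mm). Origin: centre of its underside; z up. On one of the five tubs the lid is sprung: it stands level, 6 mm too high; pressed in its middle it yields from 4 N, lies home on the rim at 7 N and stops hard there, and rises when let go (10 to 20 N holds it).
- lid_d_top (a point): Centre of the flat top of tub_d's white press-on lid, where it is now; z: the lid's upward normal. The five lids look alike: 116 mm across, 12 mm skirt, flat to 53 mm from the centre, then a 1.5 mm bead. Four do not give. The loose one, pressed with 2 to 4 N 35 mm from its centre, tips about 0.1 rad until that edge meets the rim (3 to 4 mm down at the finger) and springs level again.
- tub_e: Filled brown card tub standing loose on the pan, 0.3 to 0.7 kg; 89 mm across its base, 108 mm at the rim; the tubs differ in depth (55 to 110 mm). Origin: centre of its underside; z up. On one of the five tubs the lid is sprung: it stands level, 6 mm too high; pressed in its middle it yields from 4 N, lies home on the rim at 7 N and stops hard there, and rises when let go (10 to 20 N holds it).
- lid_e_top (a point): Centre of the flat top of tub_e's white press-on lid, where it is now; z: the lid's upward normal. The five lids look alike: 116 mm across, 12 mm skirt, flat to 53 mm from the centre, then a 1.5 mm bead. Four do not give. The loose one, pressed with 2 to 4 N 35 mm from its centre, tips about 0.1 rad until that edge meets the rim (3 to 4 mm down at the finger) and springs level again.
- pan: Aluminium sheet pan on which the tubs stand, heavy, does not move; 406 mm (its x) by 546 mm (its y), floor 3 mm above the counter, rim 29 mm high. Origin: centre of its underside.
- jar_a: Bystander: loose glass spice jar with steel cap on the pan, 50 mm across, 96 mm tall. Origin: centre of its underside.
- jar_b: Bystander: loose glass spice jar with steel cap on the pan, 50 mm across, 96 mm tall. Origin: centre of its underside.
- tongs: Bystander: steel serving tongs lying on the pan, 230 by 36 mm, 10 mm high, along their x. Origin: centre of the underside.
- tape_dispenser: Bystander: black desk tape dispenser beside the pan, 60 by 165 mm, 93 mm tall. Origin: centre of the underside.
- label_roll: Bystander: roll of blank labels, 84 mm across, 52 mm tall. Origin: centre of the underside.
- marker: Bystander: marker pen with a red cap lying along its x, 135 mm long, 17 mm thick. Origin: below its middle.
Not all that is in view belongs to the job. Leave any orange or turquoise look-alike of the tub_b alone. What is shaped like the tub_d but blue is not meant.

How it is judged:
By the outcome, as a careful person would: the job done as asked, in the order asked, and still so for the second after the job is handed in, while the arm keeps its last pose, push and grip.
It also fails if it takes over 54 s, if anything falls off the work surface, if the arm or the gripper's body presses on something with over 40 N, if the wrist force passes 120 N, or if a joint passes its speed limit or range.

## Working session

There is one attempt and no reset: what is moved stays moved. The work goes in short steps, Python scripts to look and compute and a tool call to move; the robot and the scene stay as the last step left them, time stands still between calls to the robot, and variables do not carry over. Pictures are saved under pics/ and viewed, and the job is handed in when it is done.

Besides the shell and the picture viewer there is one more tool, called after "Emit:" as name([rows], argument=value, ...), one row to a line, values as JSON. arm_command: Moves the arm, as the interface text tells. Its arguments: {"type":"object","properties":{"rows":{"type":"array"}},"required":["rows"]}

```bash
mkdir -p pics; ls; python3 - <<'E'
from bench import arm,get_image,models
import cv2,pickle
s=arm.read_state();print(s)
d={}
for n in ["top","side","wrist"]:
    g=get_image(n);d[n]=g
    cv2.imwrite(f"pics/{n}0.png",g["img"][:,:,::-1])
    print(n,{k:v for k,v in g.items() if k!="img"})
pickle.dump(d,open("d0.pkl","wb"))
for n in ["top","side"]:
  for q in ["tub_a","lid_a_top"]:
    for r in models.cut_out(n,q): print(n,q,round(r["conf"],2),r["extent"])
E
```

```text
pics
{'clock': 0.0, 'joints': array([ 1.40762880e+00,  3.85530194e-01,  6.63010282e-03, -5.32502270e-04,
       -1.19397819e+00, -2.58638706e-01]), 'joint_vel': array([ 0.00044459,  0.00120845, -0.00035116, -0.00045625, -0.00137247,
       -0.00195534]), 'joint_efforts': array([-9.45586071e-04, -3.92289484e+01,  1.88400221e+01,  4.18636188e+00,
       -4.72374202e-03, -7.01245270e-06]), 'position': array([255.56062533, 569.63077748, 190.3342798 ]), 'ee_rot': array([-0.69128428,  0.14883935,  0.69156361,  0.14735216]), 'contact_force': array([-0.69254664,  0.27623802,  0.12963951]), 'wrist_torque': array([-0.04053513, -0.0238717 , -0.03610268]), 'gripper_width': 85.35545946939816}
top {'K': array([[474.49968128,   0.        , 315.18374859],
       [  0.        , 474.49968128, 243.001474  ],
       [  0.        ,   0.        ,   1.        ]]), 'k1': 0.03552226804283032, 'rvec': array([ 2.14229896, -2.11290429,  0.1503672 ]), 'tvec': array([  -4.33438839,  466.5445752 , 1181.00950967])}
side {'K': array([[584.28428997,   0.        , 325.30889423],
       [  0.        , 584.28428997, 234
[... 872 characters left out ...]
, 159.0, 330.8, 210.3]
top tub_a 0.87 [348.0, 159.1, 392.6, 204.9]
top tub_a 0.84 [222.5, 153.2, 270.6, 199.8]
top tub_a 0.56 [312.4, 212.7, 364.9, 263.1]
top lid_a_top 0.66 [347.3, 160.3, 393.1, 207.6]
side tub_a 0.86 [341.1, 172.4, 386.1, 214.2]
side tub_a 0.84 [189.8, 188.6, 231.1, 236.3]
side tub_a 0.8 [463.8, 288.5, 521.7, 343.8]
side tub_a 0.79 [320.7, 221.7, 373.7, 281.3]
side tub_a 0.73 [362.7, 202.2, 408.1, 248.0]
side tub_a 0.72 [397.3, 233.8, 443.1, 282.8]
side tub_a 0.65 [303.5, 190.9, 348.7, 241.9]
side tub_a 0.63 [353.2, 321.4, 415.2, 378.0]
side tub_a 0.38 [292.3, 179.0, 308.7, 215.5]
side tub_a 0.18 [303.9, 190.8, 348.8, 213.3]
side lid_a_top 0.74 [393.6, 237.1, 441.7, 271.4]
```

View pics/top0.png

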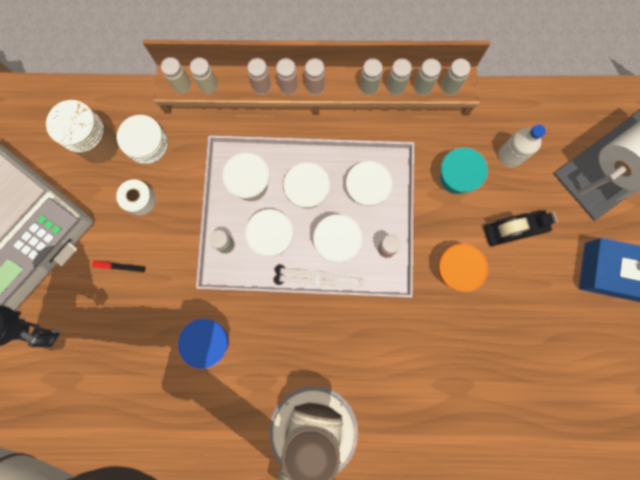

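View pics/side0.png

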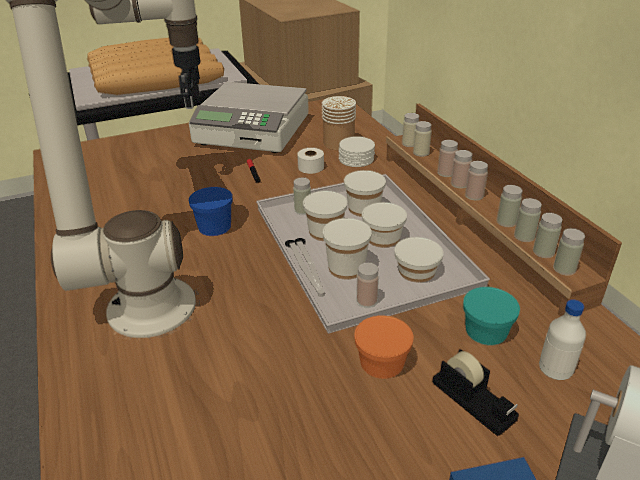

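View pics/wrist0.png

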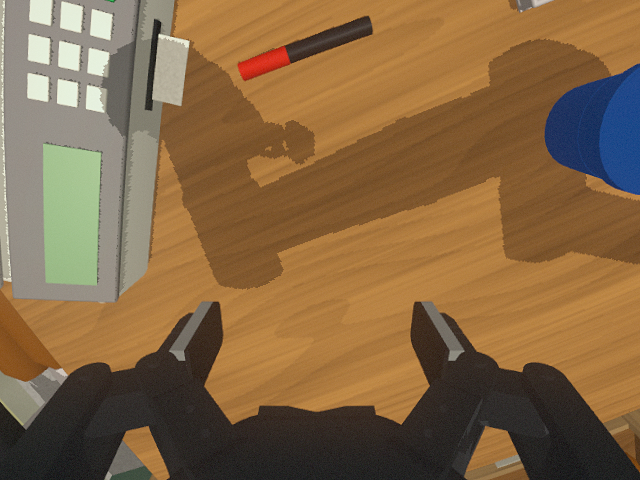

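The five white-lidded tubs on the pan are at top-view pixels (246,176), (306,185), (369,183), (269,232) and (338,238). The blue (203,344), orange (464,267) and turquoise (464,170) tubs are look-alikes off the pan, so I leave them alone. Enlarged crops to confirm:

```bash
python3 - <<'E'
import pickle,cv2,numpy as np
d=pickle.load(open("d0.pkl","rb"))
a=cv2.resize(d["top"]["img"][130:300,195:420,::-1],None,fx=3.5,fy=3.5,interpolation=cv2.INTER_CUBIC);cv2.imwrite("pics/topc.png",a)
a=cv2.resize(d["side"]["img"][160:330,250:490,::-1],None,fx=3.3,fy=3.3,interpolation=cv2.INTER_CUBIC);cv2.imwrite("pics/sidec.png",a)
E
```

```text
(no output)
```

View pics/topc.png

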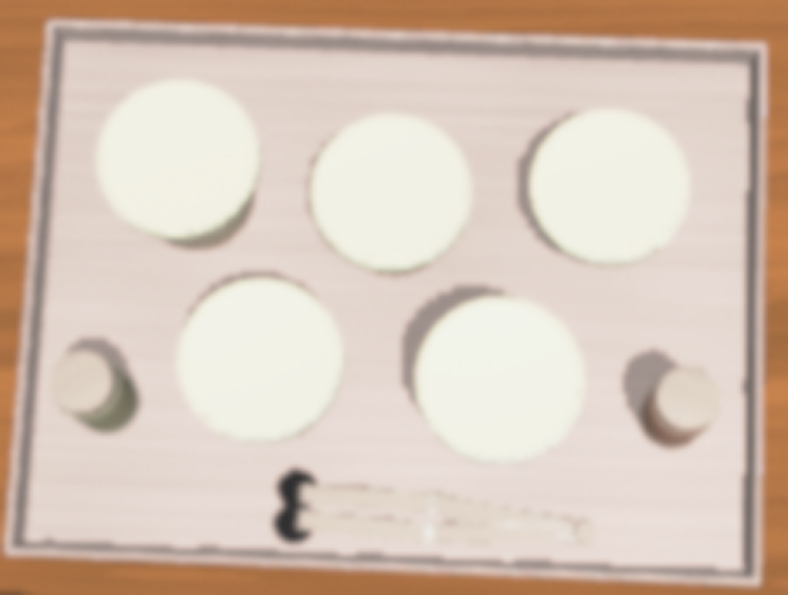

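View pics/sidec.png

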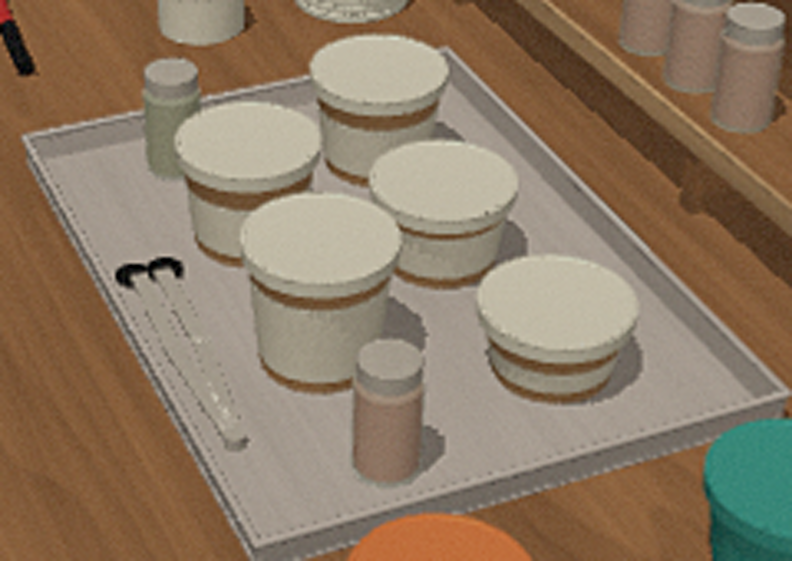

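```bash
cat > h.py <<'E'
import numpy as np,cv2,pickle
def proj(g,P):
    P=np.atleast_2d(np.asarray(P,float));R=cv2.Rodrigues(g["rvec"])[0]
    return cv2.projectPoints(P,g["rvec"],g["tvec"],g["K"],np.array([g["k1"],0,0,0.]))[0][:,0]
E
cat > fit.py <<'E'
from h import *
from scipy.optimize import least_squares
from scipy.spatial.transform import Rotation as Ro
d=pickle.load(open("d0.pkl","rb"))
im=d["top"]["img"].astype(int)
m=((im[:,:,1]-im[:,:,0]>=2)&(im.min(2)>205)).astype(np.uint8)
m=cv2.morphologyEx(m,cv2.MORPH_OPEN,np.ones((3,3)))
n,l,st,c=cv2.connectedComponentsWithStats(m)
T=[]
for i in range(1,n):
    x,y,w,h,a=st[i]
    if a>1000 and 200<x<420 and 130<y<300: print(st[i],c[i]); T.append((x,y,x+w,y+h))
ph=np.linspace(0,2*np.pi,90);circ=np.c_[np.cos(ph),np.sin(ph),0*ph]
# side lid measurements in crop px: left,right,top
S={'A':(309,449,35),'B':(175,321,102),'C':(368,518,141),'D':(241,402,194),'E':(476,638,256)}
S={k:np.array([250+v[0]/3.3,250+v[1]/3.3,160+v[2]/3.3]) for k,v in S.items()}
def res(p,t,s):
    q=proj(d["top"],p+58*circ);w=proj(d["side"],p+58*circ)
    r=[(q[:,0].min()+q[:,0].max()-t[0]-t[2]+1)/2,(q[:,1].min()+q[:,1].max()-t[1]-t[3]+1)/2,w[:,0].min()-s[0],w[:,0].max()-s[1],w[:,1].min()-s[2]]
    return np.array(r)
out={}
for k,s in S.items():
    b=min((least_squares(res,[500,0,80],args=(t,s)) for t in T),key=lambda r:r.cost)
    print(k,b.x.round(1),b.fun.round(2), np.hypot(*b.x[:2]).round()); out[k]=b.x
pickle.dump(out,open("lids.pkl","wb"))
E
python3 fit.py
python3 - <<'E'
import pickle
from h import *
from scipy.spatial.transform import Rotation as Ro
from bench import arm
s=arm.read_state();print(Ro.from_quat(s["ee_rot"]).as_matrix().round(3))
E
```

```text
[[-0.    -0.409 -0.912]
 [-0.    -0.912  0.409]
 [-1.     0.001 -0.   ]]Traceback (most recent call last):
  File "fit.py", line 23, in <module>
    b=min((least_squares(res,[500,0,80],args=(t,s)) for t in T),key=lambda r:r.cost)
ValueError: min() iterable argument is empty
```

```bash
python3 - <<'E'
import pickle
d=pickle.load(open("d0.pkl","rb"));im=d["top"]["img"]
for p in [(176,246),(185,306),(238,338),(260,250),(208,220),(150,290)]: print(p,im[p])
E
sed -i 's/m=((im\[:,:,1\].*/m=((im[:,:,1]-im[:,:,0]>=-1)\&(im.min(2)>195)).astype(np.uint8)/' fit.py; python3 fit.py
```

```text
(176, 246) [242 241 229]
(185, 306) [242 241 230]
(238, 338) [242 242 232]
(260, 250) [229 216 209]
(208, 220) [226 212 204]
(150, 290) [227 214 205]
[ 348  163   42   41 1305] [368.23448276 182.43984674]
[ 286  164   41   43 1271] [305.44138474 183.72698662]
[ 248  211   43   44 1527] [269.03536346 232.68238376]
[ 316  216   44   45 1620] [337.43518519 238.3345679 ]
A [563.2  27.  189.3] [-2.3   5.68  0.73  5.67 -1.44] 564.0
B [483.7 114.1  97.5] [ 0.21 -0.67 -0.44 -0.29  0.14] 497.0
C [611.7  26.   77.1] [ 0.37 -0.94 -0.26 -0.74  0.24] 612.0
D [469.9 -53.7 111.5] [ 0.27 -0.82 -0.47 -0.36  0.17] 473.0
E [ 622.3 -133.3   62.5] [ 0.32 -0.77 -0.18 -0.58  0.21] 636.0
```

```bash
sed -i 's/>=-1)/>=-6)/' fit.py; python3 fit.py
python3 - <<'E'
from h import *
d=pickle.load(open("d0.pkl","rb"));L=pickle.load(open("lids.pkl","rb"))
ph=np.linspace(0,2*np.pi,60);c=np.c_[np.cos(ph),np.sin(ph),0*ph]
for n,(y0,y1,x0,x1,f) in {"top":(130,300,195,420,3.5),"side":(160,330,250,490,3.3)}.items():
    a=cv2.resize(d[n]["img"][y0:y1,x0:x1,::-1],None,fx=f,fy=f)
    for p in L.values():
        for r in (58,35): cv2.polylines(a,[((proj(d[n],p+r*c)-[x0,y0]+.5)*f).astype(int)],True,(0,0,255),1)
    cv2.imwrite(f"pics/ov_{n}.png",a)
E
```

```text
[ 223  153   46   45 1601] [245.40849469 174.89006871]
[ 347  161   45   45 1556] [369.02056555 182.96465296]
[ 284  163   45   44 1589] [306.25613593 184.6714915 ]
[ 246  210   47   46 1734] [268.89158016 232.66897347]
[ 314  215   48   48 1812] [337.48620309 238.32229581]
A [630.2 177.7  95.2] [ 0.29 -0.73 -0.13 -0.72  0.19] 655.0
B [483.7 114.1  97.5] [ 0.21 -0.67 -0.44 -0.29  0.14] 497.0
C [612.3  26.3  77. ] [ 0.27 -0.65 -0.11 -0.59  0.17] 613.0
D [469.4 -54.  111.6] [ 0.38 -1.11 -0.63 -0.5   0.24] 472.0
E [ 621.7 -134.4   63.5] [ 0.27 -0.66 -0.15 -0.49  0.18] 636.0
```

View pics/ov_top.png

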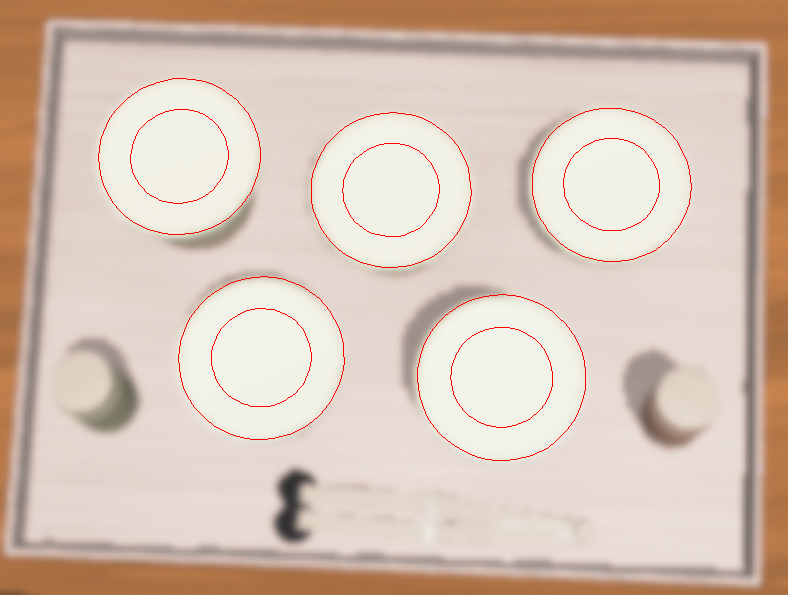

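View pics/ov_side.png

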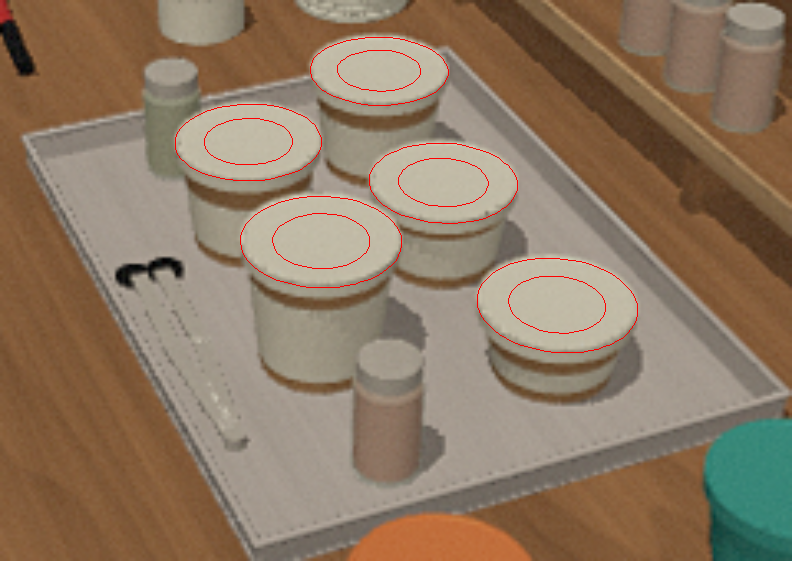

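The red circles sit on the lid edges in both views, with height good to about 3 mm. The five lid tops are:

| Lid | x, y, z (mm) |
|---|---|
| A | (630, 178, 95) |
| B | (484, 114, 97) |
| C | (612, 26, 77) |
| D | (469, -54, 112) |
| E | (622, -134, 63) |

I'll start with A: shut the fingers, turn the tool square to the world axes and go above its edge point.

Emit:
arm_command([
  {"dx": 0, "dy": 0.02, "dz": -0.043, "wx": -8, "gripper": 1},
  {"dx": 0.01, "dy": 0.04, "dz": -0.086, "wx": -16, "gripper": 1},
  {"dx": 0.01, "dy": 0.06, "dz": -0.129, "wx": -24.2, "gripper": 1},
  {"dx": 0.02, "dy": 0.08, "dz": -0.172, "wx": -24.2, "gripper": 1},
  {"dx": 0.02, "dy": 0.1, "dz": -0.215, "wx": -24.2, "gripper": 1},
  {"dx": 0.02, "dy": 0.12, "dz": -0.258, "wx": -24.2, "gripper": 1},
  {"dx": 0.02, "dy": 0.14, "dz": -0.301, "wx": -24.2, "gripper": 1},
  {"dx": 0.03, "dy": 0.16, "dz": -0.344, "wx": -24.2, "gripper": 1},
])

```text
validation failed for argument at $.ro...
```

Emit:
arm_command([
  {"dx": 0.0, "dy": 0.02, "dz": -0.043, "wx": -8.0, "wy": 0.0, "wz": 0.0, "gripper": 1.0},
  {"dx": 0.01, "dy": 0.04, "dz": -0.086, "wx": -16.0, "wy": 0.0, "wz": 0.0, "gripper": 1.0},
  {"dx": 0.01, "dy": 0.06, "dz": -0.129, "wx": -24.2, "wy": 0.0, "wz": 0.0, "gripper": 1.0},
  {"dx": 0.02, "dy": 0.08, "dz": -0.172, "wx": -24.2, "wy": 0.0, "wz": 0.0, "gripper": 1.0},
  {"dx": 0.02, "dy": 0.1, "dz": -0.215, "wx": -24.2, "wy": 0.0, "wz": 0.0, "gripper": 1.0},
  {"dx": 0.02, "dy": 0.12, "dz": -0.258, "wx": -24.2, "wy": 0.0, "wz": 0.0, "gripper": 1.0},
  {"dx": 0.02, "dy": 0.14, "dz": -0.301, "wx": -24.2, "wy": 0.0, "wz": 0.0, "gripper": 1.0},
  {"dx": 0.03, "dy": 0.16, "dz": -0.344, "wx": -24.2, "wy": 0.0, "wz": 0.0, "gripper": 1.0},
])

```text
clock: 1.15
position: [506.1, 282.4, 162.9]
ee_rot: [0.708, 0.001, -0.706, -0.0]
contact_force: [0.9, 0.9, -0.9]
gripper_width: 0.2
```

Emit:
arm_command([
  {"dx": 0.0, "dy": 0.035, "dz": -0.03, "wx": 0.0, "wy": 0.0, "wz": 0.0, "gripper": 1.0},
  {"dx": 0.02, "dy": 0.07, "dz": -0.06, "wx": 0.0, "wy": 0.0, "wz": 0.0, "gripper": 1.0},
  {"dx": 0.04, "dy": 0.104, "dz": -0.089, "wx": 0.0, "wy": 0.0, "wz": 0.0, "gripper": 1.0},
  {"dx": 0.055, "dy": 0.104, "dz": -0.089, "wx": 0.0, "wy": 0.0, "wz": 0.0, "gripper": 1.0},
  {"dx": 0.055, "dy": 0.104, "dz": -0.089, "wx": 0.0, "wy": 0.0, "wz": 0.0, "gripper": 1.0},
  {"dx": 0.055, "dy": 0.104, "dz": -0.089, "wx": 0.0, "wy": 0.0, "wz": 0.0, "gripper": 1.0},
  {"dx": 0.055, "dy": 0.104, "dz": -0.089, "wx": 0.0, "wy": 0.0, "wz": 0.0, "gripper": 1.0},
  {"dx": 0.055, "dy": 0.104, "dz": -0.089, "wx": 0.0, "wy": 0.0, "wz": 0.0, "gripper": 1.0},
])

```text
clock: 1.95
position: [595.6, 179.8, 109.3]
ee_rot: [0.709, 0.002, -0.705, -0.0]
contact_force: [0.0, -0.3, -1.2]
gripper_width: 0.1
```

```bash
python3 - <<'E'
from bench import arm,get_image
import cv2
s=arm.read_state();print(s["clock"],s["position"],s["contact_force"],s["wrist_torque"])
for n in ["wrist","side"]:
    cv2.imwrite(f"pics/{n}1.png",get_image(n)["img"][:,:,::-1])
E
```

```text
1.95 [595.56770677 179.834067   109.34406299] [ 0.04461838 -0.26516589 -1.15286489] [ 0.0093164   0.03516658 -0.02798352]
```

View pics/wrist1.png

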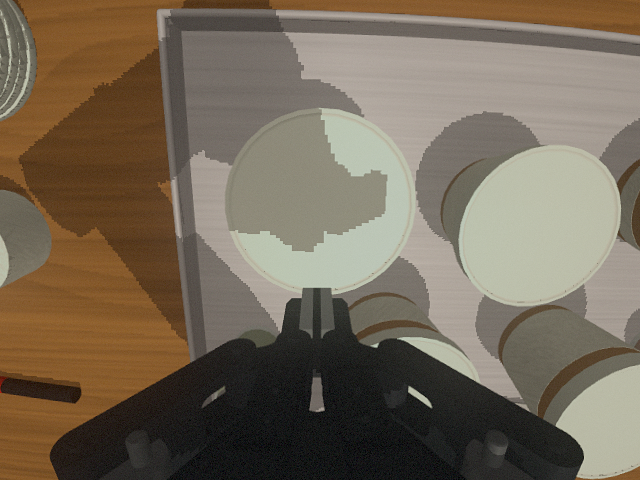

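View pics/side1.png

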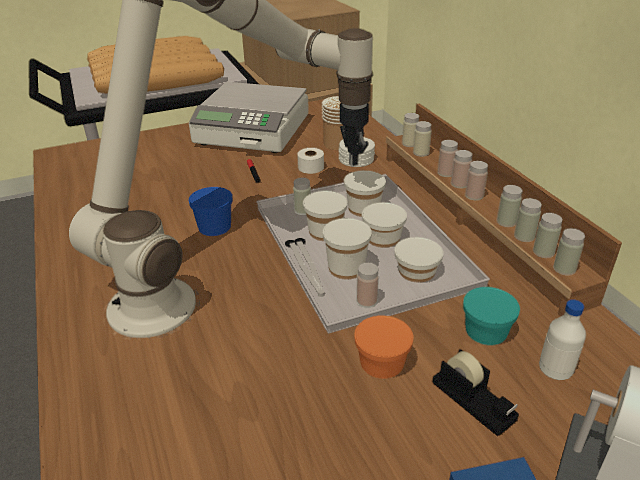

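```bash
cat >> h.py <<'E'
from scipy.spatial.transform import Rotation as Ro
def wg(g,s):
    T=np.eye(4);T[:3,:3]=Ro.from_quat(s["ee_rot"]).as_matrix();T[:3,3]=s["position"]
    W=np.linalg.inv(T@g["T_tool_cam"])
    return dict(K=g["K"],k1=g["k1"],rvec=cv2.Rodrigues(W[:3,:3])[0].ravel(),tvec=W[:3,3])
def draw(g,a,P,col=(0,0,255)): cv2.polylines(a,[proj(g,P).astype(int)],True,col,1)
ph=np.linspace(0,2*np.pi,60);circ=np.c_[np.cos(ph),np.sin(ph),0*ph]
E
python3 - <<'E'
from h import *
d=pickle.load(open("d0.pkl","rb"));L=pickle.load(open("lids.pkl","rb"))
from bench import arm
s=arm.read_state();g=wg(d["wrist"],s)
a=cv2.imread("pics/wrist1.png")
for p in L.values(): draw(g,a,p+58*circ)
t=proj(g,s["position"])[0];print(t,proj(d["side"],s["position"]));cv2.circle(a,tuple(t.astype(int)),3,(255,0,0),-1)
cv2.imwrite("pics/w1o.png",a)
E
```

```text
[318.00385826 270.95446944] [[352.84214066 178.65614558]]
```

View pics/w1o.png

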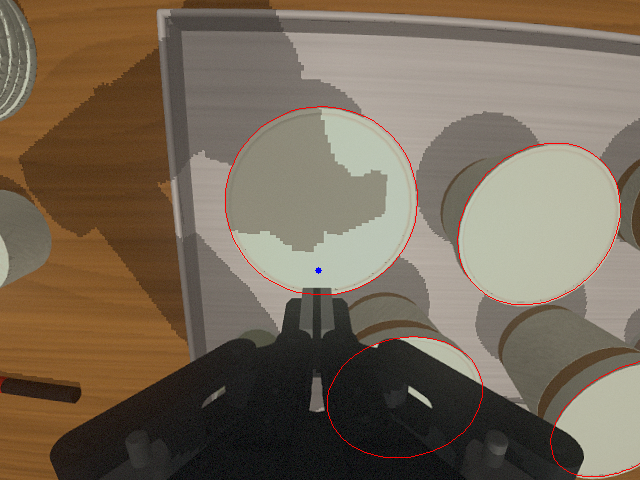

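```bash
python3 - <<'E'
from h import *
d=pickle.load(open("d0.pkl","rb"))
from bench import arm
s=arm.read_state();g=wg(d["wrist"],s)
for k in (0,5,10,13,15,20): print(k,proj(g,s["position"]+[0,0,k])[0],proj(d["side"],s["position"]+[0,0,k])[0])
a=cv2.imread("pics/side1.png")[120:200,310:400];cv2.imwrite("pics/s1c.png",cv2.resize(a,None,fx=7,fy=7))
E
```

```text
0 [318.00385826 270.95446944] [352.84214066 178.65614558]
5 [318.0124443  274.40002891] [352.86882162 177.05976929]
10 [318.02143944 278.01787127] [352.89558677 175.45777698]
13 [318.02704502 280.27666678] [352.91168642 174.49387429]
15 [318.03087312 281.82109341] [352.92243647 173.85014071]
20 [318.04077762 285.82413624] [352.94937109 172.2368324 ]
```

View pics/s1c.png

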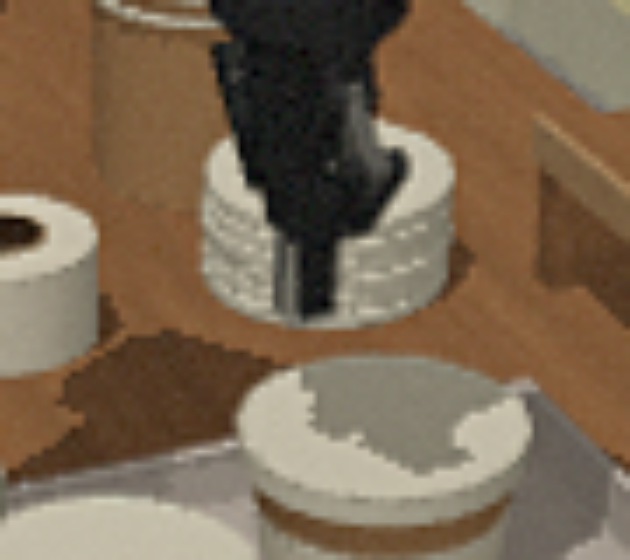

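```bash
python3 - <<'E'
from h import *
d=pickle.load(open("d0.pkl","rb"))
from bench import arm
s=arm.read_state();g=wg(d["wrist"],s)
for k in (0,10,20,30,40): print(k,proj(g,s["position"]+[[11,5,k],[-11,-5,k]]).round(1).tolist(),proj(d["side"],s["position"]+[[11,11,k],[-11,-11,k],[0,11,k],[0,-11,k]]).round(1).tolist())
a=cv2.imread("pics/wrist1.png")[250:350,250:390];cv2.imwrite("pics/w1c.png",cv2.resize(a,None,fx=5,fy=5))
E
```

```text
0 [[309.6, 253.6], [326.2, 287.7]] [[354.7, 176.1], [350.9, 181.3], [351.1, 176.9], [354.6, 180.5]]
10 [[309.1, 259.9], [326.6, 295.4]] [[354.8, 172.9], [351.0, 178.1], [351.2, 173.7], [354.6, 177.2]]
20 [[308.7, 266.9], [327.0, 304.0]] [[354.9, 169.7], [351.0, 174.8], [351.2, 170.5], [354.7, 174.0]]
30 [[308.2, 274.7], [327.5, 313.4]] [[354.9, 166.5], [351.1, 171.6], [351.3, 167.2], [354.7, 170.8]]
40 [[307.6, 283.4], [328.1, 324.0]] [[355.0, 163.2], [351.1, 168.3], [351.3, 164.0], [354.8, 167.5]]
```

View pics/w1c.png

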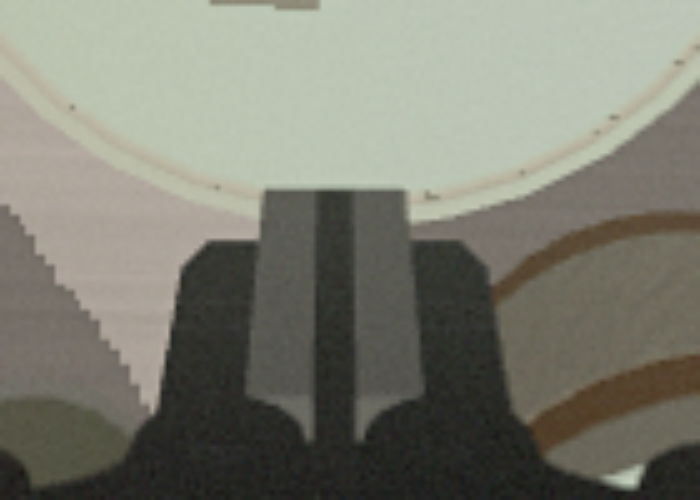

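Both views agree that lid A is where I put it: its circle falls exactly on the lid in the wrist picture. They also show the shut fingertips ending at wrist (317,288) and side (353,165), about 40 mm above the reported TCP. I'll go down gently, checking by touch and picture.

Emit:
arm_command([
  {"dx": 0.002, "dy": 0.002, "dz": 0.0, "wx": 0.0, "wy": 0.0, "wz": 0.0, "gripper": 1.0},
  {"dx": 0.004, "dy": 0.002, "dz": 0.0, "wx": 0.0, "wy": 0.0, "wz": 0.0, "gripper": 1.0},
  {"dx": 0.006, "dy": 0.002, "dz": 0.0, "wx": 0.0, "wy": 0.0, "wz": 0.0, "gripper": 1.0},
  {"dx": 0.008, "dy": 0.002, "dz": 0.0, "wx": 0.0, "wy": 0.0, "wz": 0.0, "gripper": 1.0},
  {"dx": 0.01, "dy": 0.002, "dz": 0.0, "wx": 0.0, "wy": 0.0, "wz": 0.0, "gripper": 1.0},
  {"dx": 0.012, "dy": 0.002, "dz": 0.0, "wx": 0.0, "wy": 0.0, "wz": 0.0, "gripper": 1.0},
  {"dx": 0.013, "dy": 0.002, "dz": 0.0, "wx": 0.0, "wy": 0.0, "wz": 0.0, "gripper": 1.0},
  {"dx": 0.013, "dy": 0.002, "dz": 0.0, "wx": 0.0, "wy": 0.0, "wz": 0.0, "gripper": 1.0},
])

```text
clock: 2.85
position: [595.4, 177.5, 95.7]
ee_rot: [0.709, 0.002, -0.706, -0.0]
contact_force: [0.4, -0.1, 0.1]
gripper_width: -0.1
```

```bash
python3 - <<'E'
from bench import arm,get_image
import cv2,numpy as np
s=arm.read_state();print(s["clock"],s["position"],s["contact_force"],s["wrist_torque"])
a=get_image("wrist")["img"][230:350,240:400,::-1];b=get_image("side")["img"][130:210,310:417,::-1]
cv2.imwrite("pics/c2.png",np.hstack([cv2.resize(a,(400,300)),cv2.resize(b,(400,300))]))
E
```

```text
2.85 [595.37497986 177.50843161  95.71116094] [ 0.36012864 -0.10828445  0.11738062] [ 0.00495032 -0.00010214 -0.0350415 ]
```

View pics/c2.png

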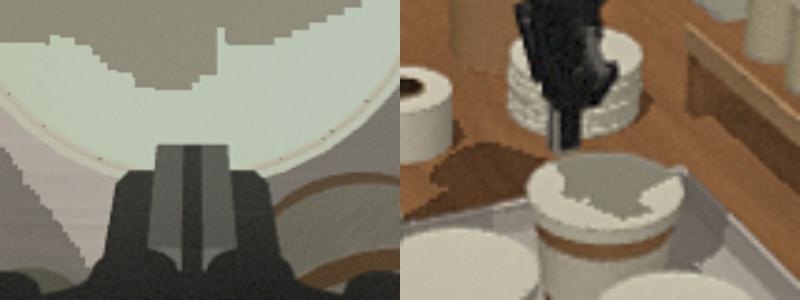

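The tip is clearly still well above the lid, so the 40 mm offset is real. I go down 28 mm more, then creep.

Emit:
arm_command([
  {"dx": 0.005, "dy": 0.0, "dz": 0.0, "wx": 0.0, "wy": 0.0, "wz": 0.0, "gripper": 1.0},
  {"dx": 0.01, "dy": 0.0, "dz": 0.0, "wx": 0.0, "wy": 0.0, "wz": 0.0, "gripper": 1.0},
  {"dx": 0.015, "dy": 0.0, "dz": 0.0, "wx": 0.0, "wy": 0.0, "wz": 0.0, "gripper": 1.0},
  {"dx": 0.02, "dy": 0.0, "dz": 0.0, "wx": 0.0, "wy": 0.0, "wz": 0.0, "gripper": 1.0},
  {"dx": 0.024, "dy": 0.0, "dz": 0.0, "wx": 0.0, "wy": 0.0, "wz": 0.0, "gripper": 1.0},
  {"dx": 0.026, "dy": 0.0, "dz": 0.0, "wx": 0.0, "wy": 0.0, "wz": 0.0, "gripper": 1.0},
  {"dx": 0.028, "dy": 0.0, "dz": 0.0, "wx": 0.0, "wy": 0.0, "wz": 0.0, "gripper": 1.0},
  {"dx": 0.028, "dy": 0.0, "dz": 0.0, "wx": 0.0, "wy": 0.0, "wz": 0.0, "gripper": 1.0},
])

```text
clock: 3.75
position: [595.6, 177.6, 67.7]
ee_rot: [0.709, 0.002, -0.706, -0.0]
contact_force: [-0.2, -0.7, 0.0]
gripper_width: 0.0
```

```bash
cat > look.py <<'E'
from bench import arm,get_image
import cv2,numpy as np,sys
s=arm.read_state();print(s["clock"],s["position"].round(1),s["contact_force"].round(2),s["wrist_torque"].round(3))
a=get_image("wrist")["img"][200:350,220:420,::-1];b=get_image("side")["img"]
x,y=int(sys.argv[2]),int(sys.argv[3]);b=b[y:y+80,x:x+107,::-1]
cv2.imwrite(f"pics/{sys.argv[1]}.png",np.hstack([cv2.resize(a,(400,300)),cv2.resize(b,(400,300))]))
E
python3 look.py c3 310 140
```

```text
3.75 [595.6 177.6  67.7] [-0.17 -0.7   0.04] [-0.051 -0.026 -0.01 ]
```

View pics/c3.png

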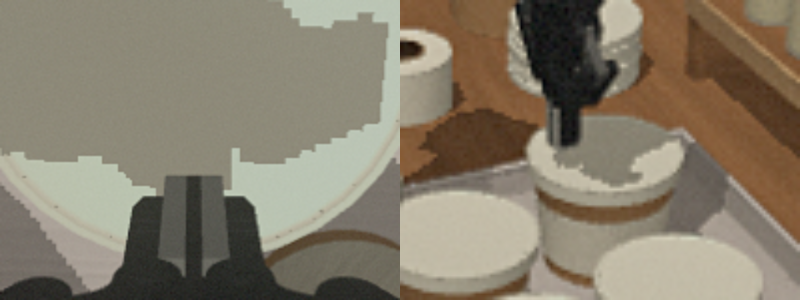

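Emit:
arm_command([
  {"dx": 0.001, "dy": 0.0, "dz": 0.0, "wx": 0.0, "wy": 0.0, "wz": 0.0, "gripper": 1.0},
  {"dx": 0.002, "dy": 0.0, "dz": 0.0, "wx": 0.0, "wy": 0.0, "wz": 0.0, "gripper": 1.0},
  {"dx": 0.003, "dy": 0.0, "dz": 0.0, "wx": 0.0, "wy": 0.0, "wz": 0.0, "gripper": 1.0},
  {"dx": 0.004, "dy": 0.0, "dz": 0.0, "wx": 0.0, "wy": 0.0, "wz": 0.0, "gripper": 1.0},
  {"dx": 0.005, "dy": 0.0, "dz": 0.0, "wx": 0.0, "wy": 0.0, "wz": 0.0, "gripper": 1.0},
  {"dx": 0.006, "dy": 0.0, "dz": 0.0, "wx": 0.0, "wy": 0.0, "wz": 0.0, "gripper": 1.0},
  {"dx": 0.006, "dy": 0.0, "dz": 0.0, "wx": 0.0, "wy": 0.0, "wz": 0.0, "gripper": 1.0},
  {"dx": 0.006, "dy": 0.0, "dz": 0.0, "wx": 0.0, "wy": 0.0, "wz": 0.0, "gripper": 1.0},
])

```text
clock: 4.65
position: [595.8, 177.7, 62.1]
ee_rot: [0.709, 0.002, -0.705, -0.0]
contact_force: [-0.2, 0.4, 1.2]
gripper_width: 0.3
```

```bash
python3 look.py c4 310 140
```

```text
4.65 [595.8 177.7  62.1] [-0.17  0.39  1.15] [ 0.001  0.015 -0.057]
```

View pics/c4.png

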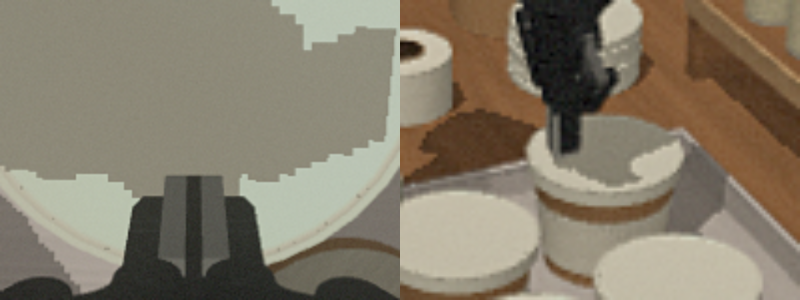

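Emit:
arm_command([
  {"dx": 0.001, "dy": 0.0, "dz": 0.0, "wx": 0.0, "wy": 0.0, "wz": 0.0, "gripper": 1.0},
  {"dx": 0.002, "dy": 0.0, "dz": 0.0, "wx": 0.0, "wy": 0.0, "wz": 0.0, "gripper": 1.0},
  {"dx": 0.003, "dy": 0.0, "dz": 0.0, "wx": 0.0, "wy": 0.0, "wz": 0.0, "gripper": 1.0},
  {"dx": 0.004, "dy": 0.0, "dz": 0.0, "wx": 0.0, "wy": 0.0, "wz": 0.0, "gripper": 1.0},
  {"dx": 0.004, "dy": 0.0, "dz": 0.0, "wx": 0.0, "wy": 0.0, "wz": 0.0, "gripper": 1.0},
  {"dx": 0.004, "dy": 0.0, "dz": 0.0, "wx": 0.0, "wy": 0.0, "wz": 0.0, "gripper": 1.0},
  {"dx": 0.004, "dy": 0.0, "dz": 0.0, "wx": 0.0, "wy": 0.0, "wz": 0.0, "gripper": 1.0},
  {"dx": 0.004, "dy": 0.0, "dz": 0.0, "wx": 0.0, "wy": 0.0, "wz": 0.0, "gripper": 1.0},
])

```text
clock: 5.55
position: [595.9, 177.8, 58.3]
ee_rot: [0.709, 0.002, -0.705, -0.0]
contact_force: [-0.0, -0.3, -0.5]
gripper_width: 0.1
```

Emit:
arm_command([
  {"dx": 0.0005, "dy": 0.0, "dz": 0.0, "wx": 0.0, "wy": 0.0, "wz": 0.0, "gripper": 1.0},
  {"dx": 0.001, "dy": 0.0, "dz": 0.0, "wx": 0.0, "wy": 0.0, "wz": 0.0, "gripper": 1.0},
  {"dx": 0.002, "dy": 0.0, "dz": 0.0, "wx": 0.0, "wy": 0.0, "wz": 0.0, "gripper": 1.0},
  {"dx": 0.003, "dy": 0.0, "dz": 0.0, "wx": 0.0, "wy": 0.0, "wz": 0.0, "gripper": 1.0},
  {"dx": 0.003, "dy": 0.0, "dz": 0.0, "wx": 0.0, "wy": 0.0, "wz": 0.0, "gripper": 1.0},
  {"dx": 0.003, "dy": 0.0, "dz": 0.0, "wx": 0.0, "wy": 0.0, "wz": 0.0, "gripper": 1.0},
  {"dx": 0.003, "dy": 0.0, "dz": 0.0, "wx": 0.0, "wy": 0.0, "wz": 0.0, "gripper": 1.0},
  {"dx": 0.003, "dy": 0.0, "dz": 0.0, "wx": 0.0, "wy": 0.0, "wz": 0.0, "gripper": 1.0},
])

```text
clock: 6.35
position: [596.0, 177.8, 55.3]
ee_rot: [0.709, 0.002, -0.705, -0.0]
contact_force: [-0.1, 0.1, 0.4]
gripper_width: -0.2
```

```bash
python3 look.py c5 310 140
```

```text
6.35 [596.  177.8  55.3] [-0.07  0.13  0.39] [-0.042  0.045  0.035]
```

View pics/c5.png

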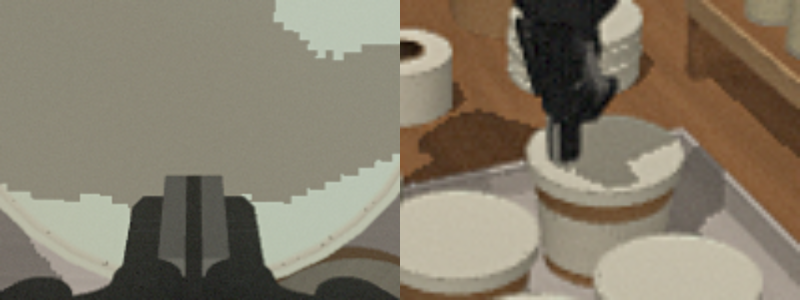

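Emit:
arm_command([
  {"dx": 0.0005, "dy": 0.0, "dz": 0.0, "wx": 0.0, "wy": 0.0, "wz": 0.0, "gripper": 1.0},
  {"dx": 0.001, "dy": 0.0, "dz": 0.0, "wx": 0.0, "wy": 0.0, "wz": 0.0, "gripper": 1.0},
  {"dx": 0.0015, "dy": 0.0, "dz": 0.0, "wx": 0.0, "wy": 0.0, "wz": 0.0, "gripper": 1.0},
  {"dx": 0.002, "dy": 0.0, "dz": 0.0, "wx": 0.0, "wy": 0.0, "wz": 0.0, "gripper": 1.0},
  {"dx": 0.002, "dy": 0.0, "dz": 0.0, "wx": 0.0, "wy": 0.0, "wz": 0.0, "gripper": 1.0},
  {"dx": 0.002, "dy": 0.0, "dz": 0.0, "wx": 0.0, "wy": 0.0, "wz": 0.0, "gripper": 1.0},
  {"dx": 0.002, "dy": 0.0, "dz": 0.0, "wx": 0.0, "wy": 0.0, "wz": 0.0, "gripper": 1.0},
  {"dx": 0.002, "dy": 0.0, "dz": 0.0, "wx": 0.0, "wy": 0.0, "wz": 0.0, "gripper": 1.0},
])

```text
clock: 7.25
position: [595.9, 177.8, 53.3]
ee_rot: [0.709, 0.002, -0.705, -0.0]
contact_force: [-0.6, -0.5, 0.6]
gripper_width: 0.5
```

Emit:
arm_command([
  {"dx": 0.0005, "dy": 0.0, "dz": 0.0, "wx": 0.0, "wy": 0.0, "wz": 0.0, "gripper": 1.0},
  {"dx": 0.001, "dy": 0.0, "dz": 0.0, "wx": 0.0, "wy": 0.0, "wz": 0.0, "gripper": 1.0},
  {"dx": 0.0015, "dy": 0.0, "dz": 0.0, "wx": 0.0, "wy": 0.0, "wz": 0.0, "gripper": 1.0},
  {"dx": 0.002, "dy": 0.0, "dz": 0.0, "wx": 0.0, "wy": 0.0, "wz": 0.0, "gripper": 1.0},
  {"dx": 0.002, "dy": 0.0, "dz": 0.0, "wx": 0.0, "wy": 0.0, "wz": 0.0, "gripper": 1.0},
  {"dx": 0.002, "dy": 0.0, "dz": 0.0, "wx": 0.0, "wy": 0.0, "wz": 0.0, "gripper": 1.0},
  {"dx": 0.002, "dy": 0.0, "dz": 0.0, "wx": 0.0, "wy": 0.0, "wz": 0.0, "gripper": 1.0},
  {"dx": 0.002, "dy": 0.0, "dz": 0.0, "wx": 0.0, "wy": 0.0, "wz": 0.0, "gripper": 1.0},
])

```text
clock: 8.05
position: [595.9, 177.8, 51.3]
ee_rot: [0.709, 0.002, -0.705, -0.0]
contact_force: [-0.9, 0.2, 2.6]
gripper_width: -0.0
```

```bash
python3 look.py c6 310 140
```

```text
8.05 [595.9 177.8  51.3] [-0.89  0.21  2.57] [-0.101  0.462 -0.075]
```

View pics/c6.png

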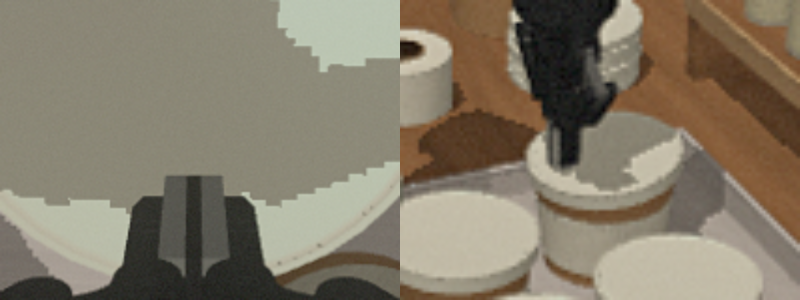

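Contact now reads 2.6 N, and the far edge of lid A looks raised in the side view (crop y 117→112). I'll go one more mm to measure how much it gives.

Emit:
arm_command([
  {"dx": 0.0005, "dy": 0.0, "dz": 0.0, "wx": 0.0, "wy": 0.0, "wz": 0.0, "gripper": 1.0},
  {"dx": 0.001, "dy": 0.0, "dz": 0.0, "wx": 0.0, "wy": 0.0, "wz": 0.0, "gripper": 1.0},
  {"dx": 0.001, "dy": 0.0, "dz": 0.0, "wx": 0.0, "wy": 0.0, "wz": 0.0, "gripper": 1.0},
  {"dx": 0.001, "dy": 0.0, "dz": 0.0, "wx": 0.0, "wy": 0.0, "wz": 0.0, "gripper": 1.0},
  {"dx": 0.001, "dy": 0.0, "dz": 0.0, "wx": 0.0, "wy": 0.0, "wz": 0.0, "gripper": 1.0},
  {"dx": 0.001, "dy": 0.0, "dz": 0.0, "wx": 0.0, "wy": 0.0, "wz": 0.0, "gripper": 1.0},
  {"dx": 0.001, "dy": 0.0, "dz": 0.0, "wx": 0.0, "wy": 0.0, "wz": 0.0, "gripper": 1.0},
  {"dx": 0.001, "dy": 0.0, "dz": 0.0, "wx": 0.0, "wy": 0.0, "wz": 0.0, "gripper": 1.0},
])

```text
clock: 8.95
position: [595.9, 177.8, 50.5]
ee_rot: [0.709, 0.002, -0.705, -0.0]
contact_force: [-2.4, 0.2, 4.9]
gripper_width: 0.3
```

```bash
python3 look.py c7 310 140
```

```text
8.95 [595.9 177.8  50.5] [-2.45  0.23  4.93] [-0.079  0.726  0.016]
```

View pics/c7.png

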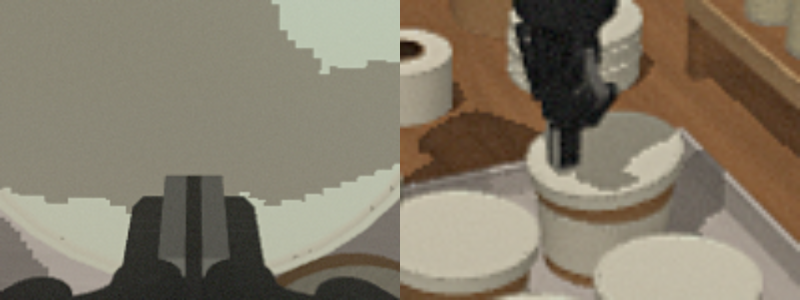

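Emit:
arm_command([
  {"dx": -0.002, "dy": 0.0, "dz": 0.0, "wx": 0.0, "wy": 0.0, "wz": 0.0, "gripper": 1.0},
  {"dx": -0.005, "dy": 0.0, "dz": 0.0, "wx": 0.0, "wy": 0.0, "wz": 0.0, "gripper": 1.0},
  {"dx": -0.01, "dy": 0.0, "dz": 0.0, "wx": 0.0, "wy": 0.0, "wz": 0.0, "gripper": 1.0},
  {"dx": -0.015, "dy": 0.0, "dz": 0.0, "wx": 0.0, "wy": 0.0, "wz": 0.0, "gripper": 1.0},
  {"dx": -0.018, "dy": 0.0, "dz": 0.0, "wx": 0.0, "wy": 0.0, "wz": 0.0, "gripper": 1.0},
  {"dx": -0.018, "dy": 0.0, "dz": 0.0, "wx": 0.0, "wy": 0.0, "wz": 0.0, "gripper": 1.0},
  {"dx": -0.018, "dy": 0.0, "dz": 0.0, "wx": 0.0, "wy": 0.0, "wz": 0.0, "gripper": 1.0},
  {"dx": -0.018, "dy": 0.0, "dz": 0.0, "wx": 0.0, "wy": 0.0, "wz": 0.0, "gripper": 1.0},
])

```text
clock: 9.85
position: [595.7, 177.6, 68.3]
ee_rot: [0.709, 0.002, -0.705, -0.0]
contact_force: [0.4, -0.1, 0.4]
gripper_width: -0.1
```

```bash
python3 look.py c8 310 140; python3 - <<'E'
import cv2,numpy as np
b=[cv2.imread(f"pics/{n}.png")[100:300,500:700] for n in("c5","c7","c8")]
cv2.imwrite("pics/cmp.png",cv2.resize(np.hstack(b),(798,266)))
E
```

```text
9.85 [595.7 177.6  68.3] [ 0.35 -0.14  0.44] [ 0.015 -0.004  0.045]
```

View pics/cmp.png

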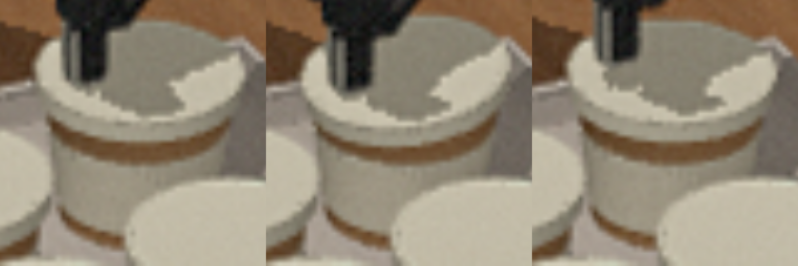

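In the three crops (before, pressed, released) the lid tips under the finger while the tub body stays put. The brown gap closes on the left and opens on the right. It gave about 3 mm under 2.6 N and sprang level when released, so A (top pixel 246,176) is the sprung lid. Now to its centre.

Emit:
arm_command([
  {"dx": 0.0, "dy": 0.0, "dz": -0.01, "wx": 0.0, "wy": 0.0, "wz": 0.0, "gripper": 1.0},
  {"dx": 0.0, "dy": 0.0, "dz": -0.02, "wx": 0.0, "wy": 0.0, "wz": 0.0, "gripper": 1.0},
  {"dx": 0.0, "dy": 0.0, "dz": -0.03, "wx": 0.0, "wy": 0.0, "wz": 0.0, "gripper": 1.0},
  {"dx": 0.003, "dy": 0.0, "dz": -0.0345, "wx": 0.0, "wy": 0.0, "wz": 0.0, "gripper": 1.0},
  {"dx": 0.006, "dy": 0.0, "dz": -0.0345, "wx": 0.0, "wy": 0.0, "wz": 0.0, "gripper": 1.0},
  {"dx": 0.008, "dy": 0.0, "dz": -0.0345, "wx": 0.0, "wy": 0.0, "wz": 0.0, "gripper": 1.0},
  {"dx": 0.008, "dy": 0.0, "dz": -0.0345, "wx": 0.0, "wy": 0.0, "wz": 0.0, "gripper": 1.0},
  {"dx": 0.008, "dy": 0.0, "dz": -0.0345, "wx": 0.0, "wy": 0.0, "wz": 0.0, "gripper": 1.0},
])

```text
clock: 10.75
position: [629.9, 177.8, 60.4]
ee_rot: [0.709, 0.002, -0.706, 0.0]
contact_force: [0.6, 0.4, -0.1]
gripper_width: -0.1
```

```bash
python3 - <<'E'
from h import *
from bench import arm,get_image
L=pickle.load(open("lids.pkl","rb"))
s=arm.read_state();print(s["clock"],s["position"].round(1),s["contact_force"].round(2),s["wrist_torque"].round(3))
G=get_image("wrist");g=wg(G,s);a=G["img"][:,:,::-1].copy()
draw(g,a,L['A']+58*circ);draw(g,a,L['A']-[0,0,1]+3*circ)
S=get_image("side");b=S["img"][:,:,::-1].copy();draw(S,b,L['A']+58*circ);draw(S,b,L['A']-[0,0,1]+3*circ)
cv2.imwrite("pics/c9.png",np.hstack([cv2.resize(a[80:320,160:480],(400,300)),cv2.resize(b[140:220,310:417],(400,300))]))
E
```

```text
10.75 [629.9 177.8  60.4] [ 0.57  0.44 -0.08] [-0.011  0.023  0.072]
```

View pics/c9.png

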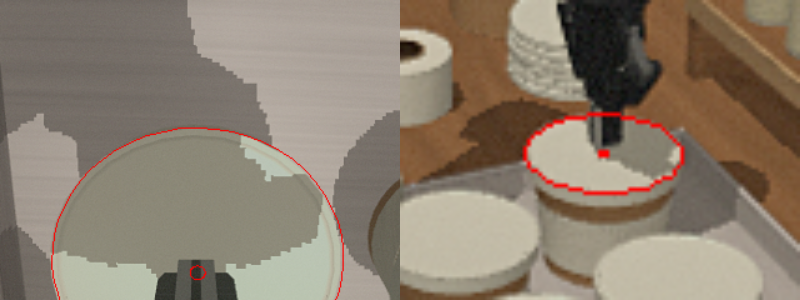

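Emit:
arm_command([
  {"dx": 0.002, "dy": 0.0, "dz": 0.0, "wx": 0.0, "wy": 0.0, "wz": 0.0, "gripper": 1.0},
  {"dx": 0.004, "dy": 0.0, "dz": 0.0, "wx": 0.0, "wy": 0.0, "wz": 0.0, "gripper": 1.0},
  {"dx": 0.005, "dy": 0.0, "dz": 0.0, "wx": 0.0, "wy": 0.0, "wz": 0.0, "gripper": 1.0},
  {"dx": 0.006, "dy": 0.0, "dz": 0.0, "wx": 0.0, "wy": 0.0, "wz": 0.0, "gripper": 1.0},
  {"dx": 0.007, "dy": 0.0, "dz": 0.0, "wx": 0.0, "wy": 0.0, "wz": 0.0, "gripper": 1.0},
  {"dx": 0.008, "dy": 0.0, "dz": 0.0, "wx": 0.0, "wy": 0.0, "wz": 0.0, "gripper": 1.0},
  {"dx": 0.009, "dy": 0.0, "dz": 0.0, "wx": 0.0, "wy": 0.0, "wz": 0.0, "gripper": 1.0},
  {"dx": 0.009, "dy": 0.0, "dz": 0.0, "wx": 0.0, "wy": 0.0, "wz": 0.0, "gripper": 1.0},
])

```text
clock: 11.65
position: [630.2, 177.9, 52.2]
ee_rot: [0.709, 0.002, -0.705, 0.0]
contact_force: [-3.3, -0.1, 5.6]
gripper_width: -0.1
```

Emit:
arm_command([
  {"dx": 0.001, "dy": 0.0, "dz": 0.0003, "wx": 0.0, "wy": 0.0, "wz": 0.0, "gripper": 1.0},
  {"dx": 0.0015, "dy": 0.0, "dz": 0.0004, "wx": 0.0, "wy": 0.0, "wz": 0.0, "gripper": 1.0},
  {"dx": 0.002, "dy": 0.0, "dz": 0.0005, "wx": 0.0, "wy": 0.0, "wz": 0.0, "gripper": 1.0},
  {"dx": 0.0025, "dy": 0.0, "dz": 0.0005, "wx": 0.0, "wy": 0.0, "wz": 0.0, "gripper": 1.0},
  {"dx": 0.003, "dy": 0.0, "dz": 0.0005, "wx": 0.0, "wy": 0.0, "wz": 0.0, "gripper": 1.0},
  {"dx": 0.003, "dy": 0.0, "dz": 0.0005, "wx": 0.0, "wy": 0.0, "wz": 0.0, "gripper": 1.0},
  {"dx": 0.003, "dy": 0.0, "dz": 0.0005, "wx": 0.0, "wy": 0.0, "wz": 0.0, "gripper": 1.0},
  {"dx": 0.003, "dy": 0.0, "dz": 0.0005, "wx": 0.0, "wy": 0.0, "wz": 0.0, "gripper": 1.0},
])

```text
clock: 12.45
position: [630.2, 177.9, 50.0]
ee_rot: [0.709, 0.002, -0.705, 0.0]
contact_force: [-2.7, -1.5, 6.4]
gripper_width: 0.0
```

```bash
python3 look.py c10 310 140
```

```text
12.45 [630.2 177.9  50. ] [-2.66 -1.52  6.37] [-0.188  0.596 -0.007]
```

View pics/c10.png

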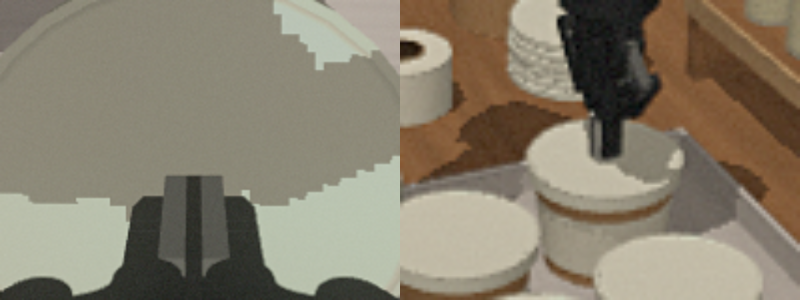

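Emit:
arm_command([
  {"dx": 0.001, "dy": 0.0, "dz": 0.0004, "wx": 0.0, "wy": 0.0, "wz": 0.0, "gripper": 1.0},
  {"dx": 0.0015, "dy": 0.0, "dz": 0.0007, "wx": 0.0, "wy": 0.0, "wz": 0.0, "gripper": 1.0},
  {"dx": 0.002, "dy": 0.0, "dz": 0.001, "wx": 0.0, "wy": 0.0, "wz": 0.0, "gripper": 1.0},
  {"dx": 0.0025, "dy": 0.0, "dz": 0.001, "wx": 0.0, "wy": 0.0, "wz": 0.0, "gripper": 1.0},
  {"dx": 0.003, "dy": 0.0, "dz": 0.001, "wx": 0.0, "wy": 0.0, "wz": 0.0, "gripper": 1.0},
  {"dx": 0.003, "dy": 0.0, "dz": 0.001, "wx": 0.0, "wy": 0.0, "wz": 0.0, "gripper": 1.0},
  {"dx": 0.003, "dy": 0.0, "dz": 0.001, "wx": 0.0, "wy": 0.0, "wz": 0.0, "gripper": 1.0},
  {"dx": 0.003, "dy": 0.0, "dz": 0.001, "wx": 0.0, "wy": 0.0, "wz": 0.0, "gripper": 1.0},
])

```text
clock: 13.35
position: [630.3, 177.9, 48.4]
ee_rot: [0.71, 0.002, -0.704, 0.0]
contact_force: [-2.2, -0.9, 7.6]
gripper_width: 0.0
```

Emit:
arm_command([
  {"dx": 0.0014, "dy": 0.0, "dz": 0.001, "wx": 0.0, "wy": 0.0, "wz": 0.0, "gripper": 1.0},
  {"dx": 0.0016, "dy": 0.0, "dz": 0.0014, "wx": 0.0, "wy": 0.0, "wz": 0.0, "gripper": 1.0},
  {"dx": 0.0018, "dy": 0.0, "dz": 0.0018, "wx": 0.0, "wy": 0.0, "wz": 0.0, "gripper": 1.0},
  {"dx": 0.002, "dy": 0.0, "dz": 0.002, "wx": 0.0, "wy": 0.0, "wz": 0.0, "gripper": 1.0},
  {"dx": 0.0022, "dy": 0.0, "dz": 0.002, "wx": 0.0, "wy": 0.0, "wz": 0.0, "gripper": 1.0},
  {"dx": 0.0024, "dy": 0.0, "dz": 0.002, "wx": 0.0, "wy": 0.0, "wz": 0.0, "gripper": 1.0},
  {"dx": 0.0024, "dy": 0.0, "dz": 0.002, "wx": 0.0, "wy": 0.0, "wz": 0.0, "gripper": 1.0},
  {"dx": 0.0024, "dy": 0.0, "dz": 0.002, "wx": 0.0, "wy": 0.0, "wz": 0.0, "gripper": 1.0},
])

```text
clock: 14.15
position: [630.5, 178.0, 48.1]
ee_rot: [0.712, 0.003, -0.702, 0.0]
contact_force: [-0.0, -1.4, 8.8]
gripper_width: 0.4
```

```bash
python3 look.py c11 310 140
```

```text
14.15 [630.5 178.   48.1] [-0.02 -1.45  8.81] [-0.459  0.115  0.028]
```

View pics/c11.png

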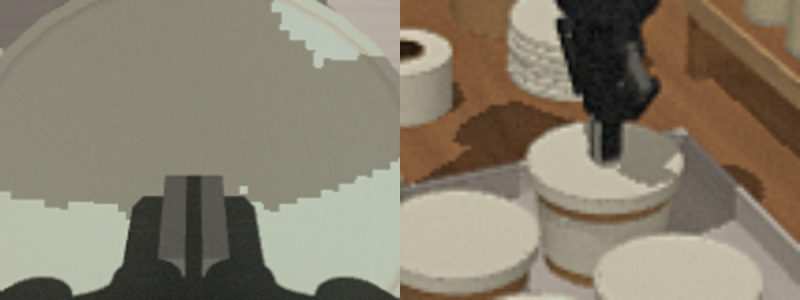

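```bash
python3 - <<'E'
from h import *
from bench import arm
s=arm.read_state();M=Ro.from_quat(s["ee_rot"]).as_matrix();print(M.round(4))
T=np.array([[0,0,-1],[0,-1,0],[-1,0,0.]])
print(np.degrees(Ro.from_matrix(M.T@T).as_rotvec()))
E
```

```text
[[ 0.0139  0.0046 -0.9999]
 [ 0.0039 -1.     -0.0046]
 [-0.9999 -0.0039 -0.0139]]
[ 0.26290561 -0.79492305  0.22245096]
```

Emit:
arm_command([
  {"dx": 0.0022, "dy": 0.0, "dz": 0.002, "wx": 0.0, "wy": -0.1, "wz": 0.0, "gripper": 1.0},
  {"dx": 0.0024, "dy": 0.0, "dz": 0.0022, "wx": 0.0, "wy": -0.2, "wz": 0.0, "gripper": 1.0},
  {"dx": 0.0026, "dy": 0.0, "dz": 0.0024, "wx": 0.0, "wy": -0.3, "wz": 0.0, "gripper": 1.0},
  {"dx": 0.0028, "dy": 0.0, "dz": 0.0026, "wx": 0.0, "wy": -0.4, "wz": 0.0, "gripper": 1.0},
  {"dx": 0.003, "dy": 0.0, "dz": 0.0027, "wx": 0.0, "wy": -0.4, "wz": 0.0, "gripper": 1.0},
  {"dx": 0.0032, "dy": 0.0, "dz": 0.0028, "wx": 0.0, "wy": -0.4, "wz": 0.0, "gripper": 1.0},
  {"dx": 0.0034, "dy": 0.0, "dz": 0.0028, "wx": 0.0, "wy": -0.4, "wz": 0.0, "gripper": 1.0},
  {"dx": 0.0036, "dy": 0.0, "dz": 0.0028, "wx": 0.0, "wy": -0.4, "wz": 0.0, "gripper": 1.0},
])

```text
clock: 15.05
position: [630.5, 178.1, 48.0]
ee_rot: [0.712, 0.004, -0.702, 0.0]
contact_force: [-1.3, -2.1, 12.7]
gripper_width: 0.2
```

```bash
python3 look.py c12 310 140; python3 - <<'E'
from bench import arm,get_image
from h import *
for i in range(10):
    g=get_image("side");s=arm.read_state()
    if i%3==0: print(s["clock"],s["position"].round(2),s["contact_force"].round(2),s["wrist_torque"].round(2))
t=get_image("top")
a=pickle.load(open("d0.pkl","rb"))["side"]["img"]
f=lambda b:cv2.resize(b[155:265,285:430,::-1],(400,303),interpolation=cv2.INTER_CUBIC)
cv2.imwrite("pics/fin.png",np.hstack([f(a),f(g["img"])]))
cv2.imwrite("pics/fint.png",cv2.resize(t["img"][130:300,195:420,::-1],None,fx=3.5,fy=3.5))
E
```

```text
15.05 [630.5 178.1  48. ] [-1.25 -2.06 12.68] [-0.678  0.54  -0.027]
15.2 [630.44 178.05  47.98] [-2.18 -1.72 12.52] [-0.68  0.38 -0.02]
15.35 [630.43 178.04  47.97] [-1.53 -1.67 12.53] [-0.76  0.41  0.01]
15.5 [630.44 178.03  47.99] [-1.97 -2.14 12.57] [-0.73  0.34 -0.01]
15.65 [630.46 178.04  47.96] [-1.51 -2.98 12.33] [-0.68  0.41 -0.02]
```

View pics/fin.png

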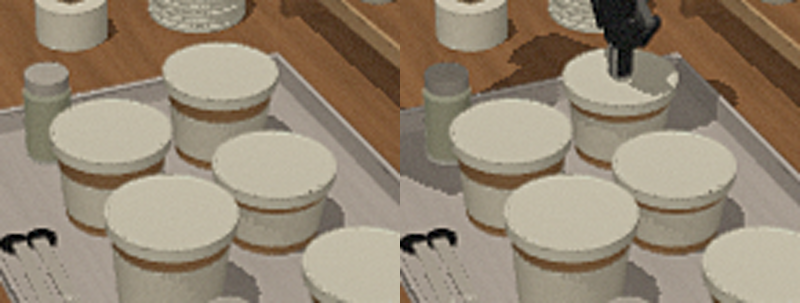

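View pics/fint.png

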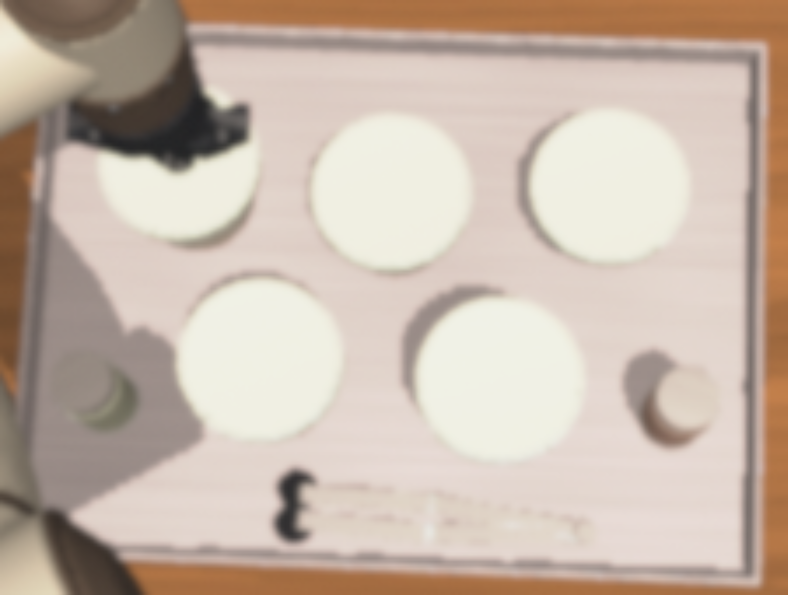

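The lid is level and 6 mm lower, with the brown band narrowed evenly. The tub and its neighbours are unmoved, and the force is steady at 12.5 N. Handing in while still holding.

```bash
python3 -c "
from bench import arm
print(arm.job_done());s=arm.read_state();print(s['clock'],s['contact_force'],s['position'])"
```

```text
the job is handed in; nothing more can be done
None
the job is handed in; nothing more can be done
```

The sprung lid is the one on the tub at the pan's far-left corner as the robot faces it (top-view pixel 246,176). The arm is holding it level and fully home for you to tape.

- **Finding it:** I pressed 35 mm from its centre. It tipped about 3 mm at 2.6 N, stopped on the rim, and sprang level when I let go, while the tub stayed still. It was the first lid I tried, so I did not press the other four.
- **Holding it:** Pressed in the middle, it went down about 6 mm to a hard stop. At the last readings it was held at a steady 12.5 N, at about 16 s on the clock.
- **Surroundings:** In the last pictures the lid is level. The tub and the things around it look unmoved.

**Checks that disagreed:**
- The shut fingertips really end about 40 mm short of the reported TCP, so I found contact by force and pictures rather than by the reported height.
- About 2 N of sideways force in each direction and a tool tilt of about 0.8° remain in the hold.

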